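# Load the sample-station nests

### The arm

A 6-joint arm with a two-finger parallel gripper is mounted at the origin on the work surface. World frame = base frame: x ahead of the robot, y to its left, z up, the work surface at z = 0. Lengths are in mm, angles in rad, forces in N, time in s.
With the tool pointing down it reaches from about 275 to 1000 mm from the base axis. Payload 8.4 kg.
Tool frame: the origin (TCP) lies on the mounting face of the last link; the fingertips stand 173 mm ahead of it and the grasp point (between the pads) lies 155 mm ahead of it; z points along the fingers, y is the direction in which the jaws open and shut (so a half turn about z gives the same grasp; the last joint's range is limited). The gripper opens to 85 mm and grips with 20 to 120 N. Pads are 22 mm wide; open, the fingers measure 114 mm over their backs; the gripper's body (76 mm by 85 mm) begins 54 mm behind the grasp point. The pads swing forward as they close: fully open they stand 13 mm farther back than shut.
Start: joints at [-1.109, 0.353, 1.633, -0, 1.155, -0.002], TCP at [279.593, -558.979, 404.681] pointing down, gripper open.
Joint ranges: [-2.63, 2.63], [-0.92, 2.1], [0.06, 2.66], [-1.3, 4.44], [0, 2.69], [-3.02, 3.02]. Speed limits (rad/s): [2.22, 2.22, 2.79, 3.14, 3.14, 3.14].

### API

Orientations are given as [roll, pitch, yaw] about the fixed x, y, z axes, in that order (R = Rz(yaw) Ry(pitch) Rx(roll)).
In Python, from rig import readout, imaging, ticket gives the robot as it stands.
- The arm moves only by the tool step_arm, never from a script. Its argument "deltas" is a list of rows, each an object with "translation": the shift along the tool's x, y, z in cm, a list of three; "rot": the turn, a rotation vector about the tool's x, y, z in rad, a list of three. In form: [{"translation": [x, y, z], "rot": [rx, ry, rz]}, ...]. A call has 1 to 8 rows; each row is the pose to reach, as a shift and turn from the pose commanded when the call began, along the tool's axes at that moment; what a row does not reach only later rows make up. A row lasts 1/8 s, in which the tool goes at most 62.5 mm and 10.7 degrees, less where a joint would pass 70% of its speed; a pose out of reach is approached as far as the arm can. A call with a gripper value outside its range is refused whole. "grip" is the closure in counts, from 0 (fully open) to 255 (shut), set as the call begins (left out, the last holds). The fingers move at their own pace and stop on an object; "squeeze" is the grip in N (left out, the last holds). Time passes only in rows, so rows that repeat a pose let the fingers close. It gives the time, the measured TCP pose, the force and the opening at its end, in the units of the state.
- readout.sense(): the state, without advancing time (a new reading comes with each control period).
- imaging.grab_frame(name): name is "scene" or "top"; returns a dict with "image" (420x560x3 uint8, red, green, blue), "camera_matrix" (3x3 intrinsics, pixels), "k1" (the pictures are not rectified: a ray, as slopes to the right and down, at radius r is drawn at 1 + k1 r^2 times it, then the intrinsics apply), "world_to_cam" (4x4, takes a point from world to camera coordinates). Camera axes: x right, y up, looking along -z (the intrinsics and any distortion apply to the point x, -y, -z); pixel columns grow to the right and rows downward; lengths in mm; the calibration is good to about 2 mm. A picture is of the moment at which its call begins. There is no depth.
- ticket.sign_off(): hands the job in, once; it reports no verdict.
The state is a dict: "clock": time; "qpos": joint angles; "qvel": joint speeds; "joint_efforts": joint torques, N m; "eef_pos": TCP position; "tcp_rot": TCP orientation; "contact_force": force on the tool from outside, world axes, zero at the start; "wrist_torque": the same for the moment, N m; "opening": opening from 0.0 (shut) to 1.0 (fully open).
Only numpy, scipy, OpenCV 4.12 (cv2) and the standard library are available. Lean on these libraries where they do the work, as an engineer would, in place of code of your own. Each camera call takes 0.05 s, during which the arm holds its last target.

### The job

Load the four shallow nests on the lab bench, each with the piece of labware whose footprint matches it: the squat jar in the larger round nest, the slim bottle in the smaller round one, the tip box in the rectangular one and the metal block in the square one. Set each down gently, keep it upright, and leave it standing flat on the nest's floor inside the lip. Do not disturb the green flask or the orange tube rack.

Things in the scene. Friction and masses are not known exactly. Their poses are not given: they have to be found in the camera images.
- jar_center (a point): Squat round white jar with a black lid, 60 mm diameter (lid 58 mm), 75 mm tall (straight white body to 56 mm, lid from 59 mm up), about 150 g, standing upright. The point is at its centre, half-way up; z up.
- bottle_center (a point): Slim round white bottle, 40 mm diameter, 96 mm tall (straight body to 68 mm, then a shoulder and a black cap of 27 mm), about 100 g, standing upright. The point is at its centre, 48 mm above its foot; z up.
- tipbox_center (a point): Rectangular white pipette-tip box, 90 mm (its x) by 56 mm (its y) by 55 mm tall, rows of dark dots on top, about 160 g. The point is at its centre, half-way up; z up.
- block_center (a point): Square bare-aluminium heating block, 50 by 50 mm (x, y), 55 mm tall, nine dark wells on top, about 300 g. The point is at its centre, half-way up; z up.
- jar_nest: The larger round nest, a shallow dish for the jar: inside 76 mm, outside 86 mm diameter. All nests are fixed to the bench, of the same grey plastic with a white floor: floor 3 mm above the bench, a 5 mm wide lip rising to 9 mm above the bench. Origin at the centre, at bench level, z up.
- bottle_nest: The smaller round nest, for the slim bottle: inside 56 mm, outside 66 mm diameter; floor, lip and origin as for the other nests (floor at 3 mm, lip to 9 mm).
- tipbox_nest: The rectangular nest, for the tip box: inside 106 mm (its x) by 72 mm (its y), outside 116 by 82 mm; the box lies with its long side along the nest's long side, either way round; floor, lip and origin as for the other nests (floor at 3 mm, lip to 9 mm).
- block_nest: The square nest, for the metal block: inside 66 by 66 mm, outside 76 by 76 mm, the block's sides parallel to its own in any of the four turns; floor, lip and origin as for the other nests (floor at 3 mm, lip to 9 mm).
- flask_mid (a point): Bystander: conical green glass flask, 64 mm diameter at the foot, 88 mm tall, loose. The point is on its axis, 44 mm up.
- tuberack_mid (a point): Bystander: orange tube rack, 44 by 56 mm, 40 mm tall, loose. The point is at its centre, 20 mm up.
Not all that is in view belongs to the job. Leave any yellow look-alike of the part that bears tipbox_center alone. What is shaped like the tipbox_nest but black is not meant.

How it is judged:
By the outcome, as a careful person would: the job done as asked, in the order asked, and still so for the second after the job is handed in, with the robot touching nothing.
It also fails if it takes over 112 s, if anything falls off the work surface, if the arm or the gripper's body presses on something with over 40 N, if the wrist force passes 120 N, or if a joint passes its speed limit or range.

## Working session

There is one attempt and no reset: what is moved stays moved. The work goes in short steps, Python scripts to look and compute and a tool call to move; the robot and the scene stay as the last step left them, time stands still between calls to the robot, and variables do not carry over. Pictures are saved under pics/ and viewed, and the job is handed in when it is done.

Besides the shell and the picture viewer there is one more tool, called after "Emit:" by a JSON object that holds its "fn" and its "kwargs", one argument or row to a line. step_arm: Moves the arm, as the interface text tells. Its arguments: {"type":"object","properties":{"deltas":{"type":"array","items":{"type":"object","properties":{"translation":{"type":"array","items":{"type":"number"}},"rot":{"type":"array","items":{"type":"number"}}}}},"grip":{"type":"number"},"squeeze":{"type":"number"}},"required":["deltas"]}

```bash
ls; mkdir -p pics; python3 - <<'E'
from rig import readout, imaging
import cv2
print(readout.sense())
for n in("scene","top"):
    f=imaging.grab_frame(n); cv2.imwrite(f"pics/{n}0.png",f["image"][:,:,::-1]); print(n,f["camera_matrix"],f["k1"],f["world_to_cam"])
E
```

```text
pics
{'clock': 0.0, 'qpos': array([-1.10941907e+00,  3.53636435e-01,  1.63412569e+00,  2.17347072e-06,
        1.15520477e+00, -2.41250232e-03]), 'qvel': array([ 0.00025625, -0.00144914, -0.001197  , -0.00070624, -0.00073842,
       -0.00198219]), 'joint_efforts': array([-3.68285109e-04, -6.05257559e+01, -3.42063260e+01, -6.59568127e-05,
        9.59810510e-03,  7.72760177e-05]), 'eef_pos': array([ 279.47720886, -558.77129173,  403.97244943]), 'tcp_rot': array([-3.14021842e+00, -5.30260595e-06,  4.63788873e-01]), 'contact_force': array([ 0.38353521, -0.08322154,  0.03181233]), 'wrist_torque': array([ 0.03098336, -0.01159845, -0.00234259]), 'opening': 1.001271309764652}
scene [[499.04192898   0.         281.46495689]
 [  0.         499.04192898 206.04146448]
 [  0.           0.           1.        ]] -0.18573916287469056 [[ 3.80945718e-02  9.99232302e-01 -9.14391038e-03 -8.68427393e+01]
 [-7.81287884e-01  3.54882014e-02  6.23161158e-01  3.92196467e+02]
 [ 6.23007259e-01 -1.65950311e-02  7.82039999e-01 -1.76421244e+03]
 [ 0.00000000e+00  0.00000000e+00  0.00000000e+00  1.00000000e+00]]
top [[530.03287152   0.         271.59748356]
 [  0.         530.03287152 209.09172968]
 [  0.           0.           1.        ]] -0.0700364452156513 [[-1.01271324e-02 -9.99818329e-01 -1.61477390e-02  9.47186676e+01]
 [ 9.97177274e-01 -1.12992151e-02  7.42281078e-02 -5.54021909e+02]
 [-7.43970795e-02 -1.53504405e-02  9.97110545e-01 -1.59852129e+03]
 [ 0.00000000e+00  0.00000000e+00  0.00000000e+00  1.00000000e+00]]
```

View pics/scene0.png

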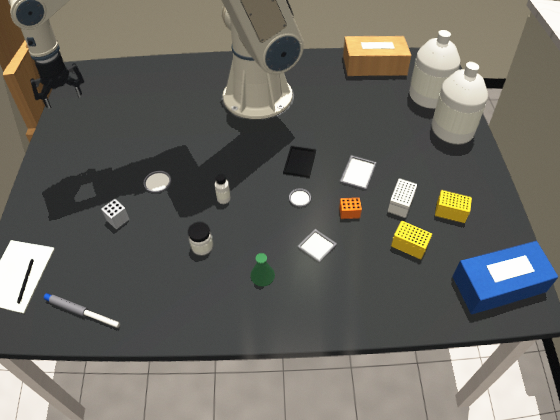

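View pics/top0.png

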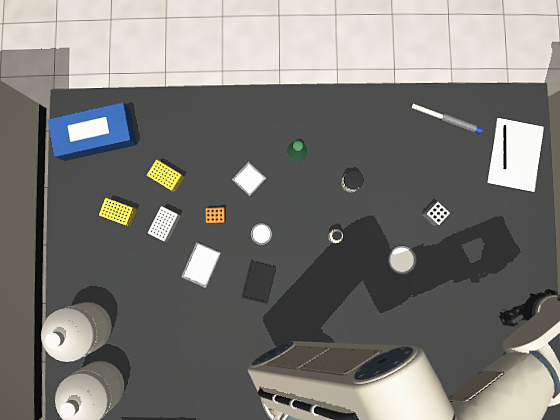

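The candidates, with scene and top pixels:
- **Jar:** scene (200,238), top (352,180).
- **Bottle:** scene (222,190), top (336,235). The large bottles at the edge are not it.
- **Tip box:** the white one at scene (403,197), top (164,223). The two yellow ones at top (165,175) and (118,211) are decoys.
- **Block:** scene (115,213), top (437,213).
- **Jar nest:** top (402,260).
- **Bottle nest:** top (261,234).
- **Tip box nest:** the white-floored one at top (201,264). The black one at (259,281) is a decoy.
- **Block nest:** top (249,179).

Next are close crops to check these choices.

```bash
cat > h.py <<'E'
import numpy as np, cv2
from rig import imaging, readout
def grab(n): return imaging.grab_frame(n)
def undist(f,px):
    K=f["camera_matrix"]; k=f["k1"]
    p=np.asarray(px,float).reshape(-1,1,2)
    return cv2.undistortPoints(p,K,np.array([k,0,0,0,0.]),None,None).reshape(-1,2)
def rays(f,px):
    s=undist(f,px); W=f["world_to_cam"]; R=W[:3,:3]; C=-R.T@W[:3,3]
    d=np.c_[s[:,0],-s[:,1],-np.ones(len(s))]@R
    return C,d
def onplane(f,px,z):
    C,d=rays(f,px); t=(z-C[2])/d[:,2]; return (C+d*t[:,None])[:,:2]
def proj(f,P):
    W=f["world_to_cam"]; c=np.atleast_2d(P)@W[:3,:3].T+W[:3,3]
    s=np.c_[c[:,0]/-c[:,2],-c[:,1]/-c[:,2]]; r2=(s**2).sum(1,keepdims=True); s=s*(1+f["k1"]*r2)
    K=f["camera_matrix"]; return s*[K[0,0],K[1,1]]+[K[0,2],K[1,2]]
E
python3 - <<'E'
import cv2,numpy as np
a=cv2.imread("pics/top0.png")[130:310,90:470]; cv2.imwrite("pics/topc.png",cv2.resize(a,None,fx=2.1,fy=2.1,interpolation=cv2.INTER_CUBIC))
a=cv2.imread("pics/scene0.png")[130:290,90:430]; cv2.imwrite("pics/scenec.png",cv2.resize(a,None,fx=2.3,fy=2.3,interpolation=cv2.INTER_CUBIC))
E
```

```text
(no output)
```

View pics/topc.png

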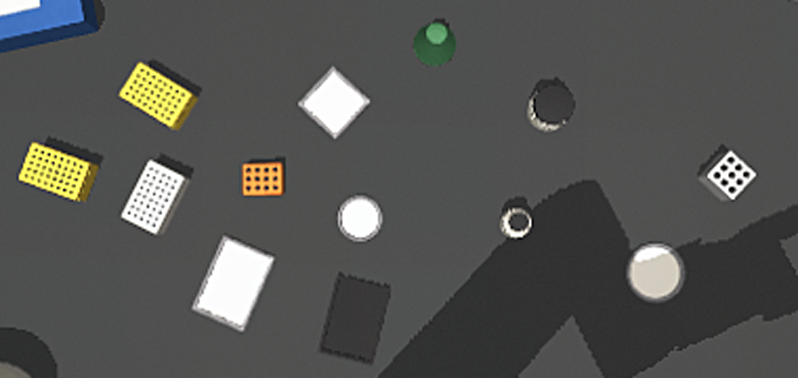

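View pics/scenec.png

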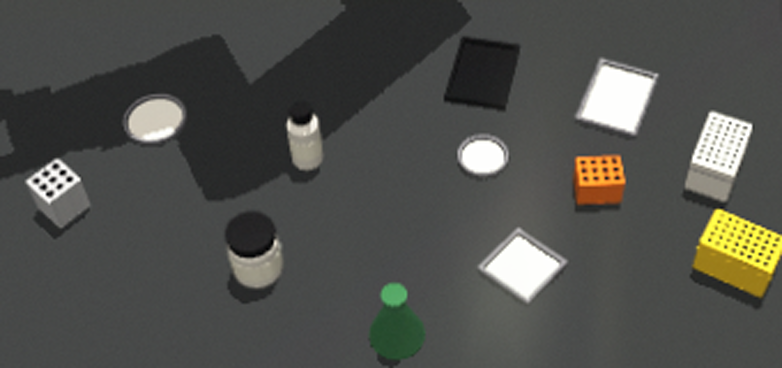

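The crops confirm the choices. The white tip box is at crop (155,197), the white-floored rectangular nest at (233,283), and the jar and bottle are upright with black lids. Next I'll measure positions.

```bash
python3 - <<'E'
import cv2
for n,b in(("top",(335,165,368,195)),("top",(326,225,346,246)),("top",(424,202,450,226)),("top",(145,205,184,243))):
    a=cv2.imread(f"pics/{n}0.png",0)[b[1]:b[3],b[0]:b[2]]; cv2.imwrite(f"pics/z_{b[0]}.png",a)
    for r in a[::2]: print(' '.join('%3d'%v for v in r))
    print()
E
```

```text
79  80  80  78  79  78  79  77  79  79  80  79  79  79  79  79  80  79  80  80  81  80  80  78  78  77  80  79  79  78  78  80  79
 76  79  79  78  79  81  79  79  79  78  79  80  70  71  73  73  74  74  73  41  46  75  83  81  77  79  79  78  78  79  78  79  78
 78  78  79  78  78  79  80  78  80  82  71  44  46  50  49  48  47  44  43  44  46  49  45  48  84  80  78  78  78  79  79  79  78
 79  79  80  78  79  79  78  80  81  71  46  49  53  46  43  40  61  59  61  56  59  54  49  43  46  73  80  80  78  78  79  79  79
 79  79  80  78  77  80  80  81  71  44  76  35  50  58  57  56  57  57  57  56  57  57  57  57  59  51  72  82  80  79  79  79  78
 78  79  79  78  79  80  80  68  56  86  60  59  58  58  57  58  58  58  59  59  57  59  56  58  57  57  55  51  81  78  79  78  78
 79  79  78  79  78  79  73 102 130   0  63  58  62  60  60  59  59  59  58  60  58  58  59  58  59  58  57  59  73  80  80  78  78
 79  78  80  78  79  76  78 174 179  28  62  60  61  61  60  59  60  61  61  61  60  59  59  60  59  58  58  57  49  81  79  80  79
 79  79  79  78  77  73 101 157 182   0  61  
[... 5273 characters left out ...]
 234 255 255 168  91 110 102  82  76  79  80  80  78  78  79  79  78  78  79
 78  78  77  72  64  48 121 214 254 255 255 254 235 255 228  97 241 255 247 239 255 255 166  85 111 100  79  75  78  80  80  79  80  79  78  79  78  80  79
 79  77  78  78  78  78  76  73  64  46 126 216 254 255 255 255 255 188  77 248 255 168  91 112 102  82  76  78  79  80  77  79  78  81  79  79  76  78  77
 78  78  79  79  78  79  78  78  78  78  76  71  62  46 130 217 255 255 255 255 170  88 109  99  81  76  78  78  80  78  79  79  80  78  80  79  79  80  78
 78  79  79  77  79  78  79  79  78  79  78  78  80  77  76  72  64  48 122 129  91  92  89  79  77  78  79  79  80  78  79  79  78  78  78  79  78  79  81
```

```bash
python3 - <<'E'
import cv2
a=cv2.imread("pics/scene0.png"); 
for i,(x,y) in enumerate(((200,238),(222,190),(115,213),(403,197))):
    c=cv2.resize(a[y-28:y+28,x-35:x+35],None,fx=5.5,fy=5.5,interpolation=cv2.INTER_NEAREST); 
    A=c if i==0 else A; 
    if i==0: L=[c]
    else: L.append(c)
cv2.imwrite("pics/s4.png",cv2.vconcat([cv2.hconcat(L[:2]),cv2.hconcat(L[2:])])[:600,:800])
E
```

```text
(no output)
```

View pics/s4.png

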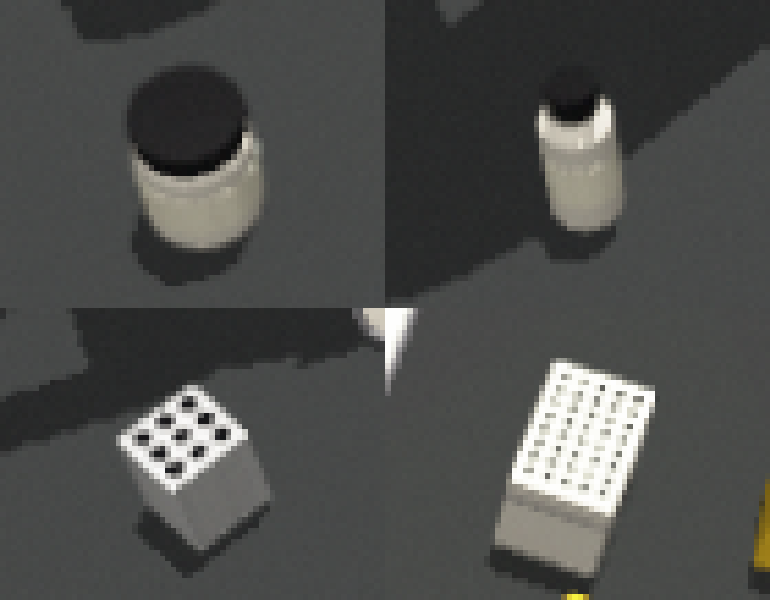

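```bash
cat > meas.py <<'E'
from h import *
def comp(m,seed,r=6,close=0):
    m=m.astype(np.uint8)
    if close: m=cv2.morphologyEx(m,cv2.MORPH_CLOSE,np.ones((close,close)))
    n,l,s,c=cv2.connectedComponentsWithStats(m,connectivity=4)
    x,y=seed; w=l[y-r:y+r+1,x-r:x+r+1]; w=w[w>0]
    k=np.bincount(w).argmax(); k=(l==k).astype(np.uint8)
    cs,_=cv2.findContours(k,cv2.RETR_EXTERNAL,cv2.CHAIN_APPROX_NONE)
    c=max(cs,key=cv2.contourArea); f=np.zeros_like(k); cv2.drawContours(f,[c],-1,1,-1); return f
def worldcontour(f,m,z,s=4):
    M=cv2.resize(m*255,None,fx=s,fy=s,interpolation=cv2.INTER_LINEAR)
    c=max(cv2.findContours((M>127).astype(np.uint8),cv2.RETR_EXTERNAL,cv2.CHAIN_APPROX_NONE)[0],key=cv2.contourArea)[:,0].astype(float)
    return onplane(f,(c+.5)/s-.5,z)
def rect(w):
    (cx,cy),(a,b),t=cv2.minAreaRect(w.astype(np.float32)); return f"c=({cx:.1f},{cy:.1f}) size {a:.1f}x{b:.1f} ang {t:.1f}"
def circ(w):
    (cx,cy),(a,b),t=cv2.fitEllipse(w.astype(np.float32)); return f"c=({cx:.1f},{cy:.1f}) d {a:.1f}/{b:.1f}"
E
cat > m1.py <<'E'
from meas import *
F={n:grab(n) for n in("top","scene")}
S={"jarnest":((402,260),(157,182)),"botnest":((261,234),(300,198)),"tipnest":((201,264),(358,171)),"blknest":((249,179),(317,245)),
"tipbox":((164,223),(403,197)),"block":((437,213),(115,210)),"jarlid":((352,178),(199,231)),"botcap":((336,234),(222,181)),"flask":((297,150),(262,270)),"rack":((215,215),(350,205))}
for k,(a,b) in S.items():
  for n,s in(("top",a),("scene",b)):
    f=F[n]; im=f["image"].astype(int); g=im.mean(2)
    if "nest" in k: 
        for th,z in((150,3),(100,9)):
            w=worldcontour(f,comp(g>th,s),z); print(k,n,th,rect(w) if k[0] in"tb" and k!="botnest" else circ(w))
        continue
    if k in("tipbox","block"): print(k,n,rect(worldcontour(f,comp(g>(150 if k=="block" else 165),s,close=3),55)))
    elif k in("jarlid","botcap"):
        m=((g>51)&(g<70)) if n=="top" else g<(30)
        try: print(k,n,circ(worldcontour(f,comp(m,s),75 if k=="jarlid" else 96)))
        except Exception as e: print(k,n,e)
    elif k=="flask":
        m=comp((im[:,:,1]>im[:,:,0]+25),s); print(k,n,rect(worldcontour(f,m,0)))
    else:
        m=comp((im[:,:,0]>im[:,:,2]+60)&(im[:,:,0]>170),s,close=3); print(k,n,rect(worldcontour(f,m,40)))
# scene body silhouettes of jar and bottle: tangents in both
E
python3 m1.py
```

```text
jarnest top 150 c=(398.2,-308.1) d 73.1/76.1
jarnest top 100 c=(398.1,-306.8) d 78.0/83.1
jarnest scene 150 c=(394.4,-310.0) d 71.4/73.5
jarnest scene 100 c=(400.3,-307.6) d 75.0/77.2
botnest top 150 c=(481.4,121.9) d 59.3/63.0
botnest top 100 c=(480.9,122.7) d 64.1/66.8
botnest scene 150 c=(478.7,121.5) d 54.8/61.6
botnest scene 100 c=(479.5,121.8) d 64.9/68.0
tipnest top 150 c=(388.0,309.8) size 83.6x117.8 ang 66.0
tipnest top 100 c=(387.6,308.6) size 86.6x121.4 ang 65.9
tipnest scene 150 c=(380.6,308.8) size 82.6x117.4 ang 66.3
tipnest scene 100 c=(385.9,307.7) size 87.8x122.5 ang 65.8
blknest top 150 c=(652.4,159.3) size 76.7x77.9 ang 46.7
blknest top 100 c=(651.5,159.4) size 80.2x80.4 ang 46.7
blknest scene 150 c=(646.4,159.4) size 73.9x77.5 ang 45.8
blknest scene 100 c=(649.8,158.4) size 82.2x81.8 ang 46.4
tipbox top c=(513.2,417.2) size 59.7x92.2 ang 63.3
tipbox scene c=(512.6,417.1) size 58.9x94.5 ang 64.0
block top c=(535.4,-409.6) size 53.5x52.8 ang 47.3
block scene c=(534.7,-411.1) size 55.8x53.5 ang 44.4
jarlid top c=(637.2,-155.5) d 51.8/56.6
jarlid scene c=(648.1,-151.9) d 42.0/46.8
botcap top c=(471.7,-100.1) d 21.7/23.0
botcap scene c=(484.9,-99.9) d 17.1/22.5
flask top c=(739.3,9.5) size 61.7x62.5 ang 89.3
flask scene c=(714.9,9.4) size 62.8x101.7 ang 88.3
rack top c=(537.7,261.5) size 54.3x44.7 ang 89.4
rack scene c=(538.2,261.2) size 60.5x46.1 ang 87.4
```

```bash
cat > m2.py <<'E'
from meas import *
F={n:grab(n) for n in("top","scene")}
for n,f in F.items():
    W=f["world_to_cam"]; print(n,"cam",(-W[:3,:3].T@W[:3,3]).round())
f=F["scene"]; g=f["image"].mean(2)
for k,s,R in(("jar",(201,246),30),("bot",(222,195),20)):
    m=comp(g>85,s); ys,xs=np.nonzero(m); print(k,xs.min(),xs.max(),ys.min(),ys.max())
    b=xs[ys==ys.max()].mean(); 
    print(" foot front on z=0:",onplane(f,[[b,ys.max()+.5]],0), "centre x:",onplane(f,[[b,ys.max()+.5]],0)[0,0]-R)
    for z in(10,20,30,40):
        # row where axis at height z (guess from top centre) -> left/right
        c={"jar":(637,-155),"bot":(472,-100)}[k]; r=int(round(proj(f,[*c,z])[0,1]))
        e=xs[ys==r]; w=onplane(f,[[e.min()-.5,r],[e.max()+.5,r]],z); print(" z",z,"y mid",w[:,1].mean().round(1),"width",(w[1,1]-w[0,1]).round(1))
f=F["top"]; g=f["image"].mean(2)
for k,b in(("jar",(335,160,370,196)),("bot",(325,224,347,247))):
    G=np.zeros(g.shape,bool); G[b[1]:b[3],b[0]:b[2]]=True
    m=(g>95)&G; ys,xs=np.nonzero(m); print(k,xs.min(),xs.max(),ys.min(),ys.max())
    print(" bottom z0", onplane(f,[[xs[ys==ys.max()].mean(),ys.max()+.5],[xs.min()-.5,ys[xs==xs.min()].mean()]],0))
    # cross-check lid
    a=f["image"][b[1]-6:b[3]+6,b[0]-6:b[2]+6,::-1]
E
python3 m2.py
python3 - <<'E'
import cv2
a=cv2.imread("pics/top0.png")
L=[cv2.resize(a[y-22:y+22,x-22:x+22],(396,396),interpolation=cv2.INTER_NEAREST) for x,y in((352,180),(336,235))]
cv2.imwrite("pics/t2.png",cv2.hconcat(L))
E
```

```text
top cam [ 434.   64. 1637.]
scene cam [1409.   44. 1134.]
jar 188 212 232 254
 foot front on z=0: [[ 663.52720679 -157.39948635]] centre x: 633.5272067914262
 z 10 y mid -157.7 width 63.6
 z 20 y mid -157.7 width 66.0
 z 30 y mid -156.3 width 65.6
 z 40 y mid -156.2 width 67.9
bot 214 230 179 203
 foot front on z=0: [[ 487.70251817 -104.61449995]] centre x: 467.70251817064184
 z 10 y mid -101.3 width 41.3
 z 20 y mid -103.2 width 41.1
 z 30 y mid -102.1 width 40.9
 z 40 y mid -101.1 width 40.6
jar 341 359 174 192
 bottom z0 [[ 605.42393223 -156.148421  ]
 [ 635.42682661 -125.7266263 ]]
bot 328 342 229 243
 bottom z0 [[ 448.13028092 -105.10283451]
 [ 469.933009    -82.37214041]]
```

View pics/t2.png

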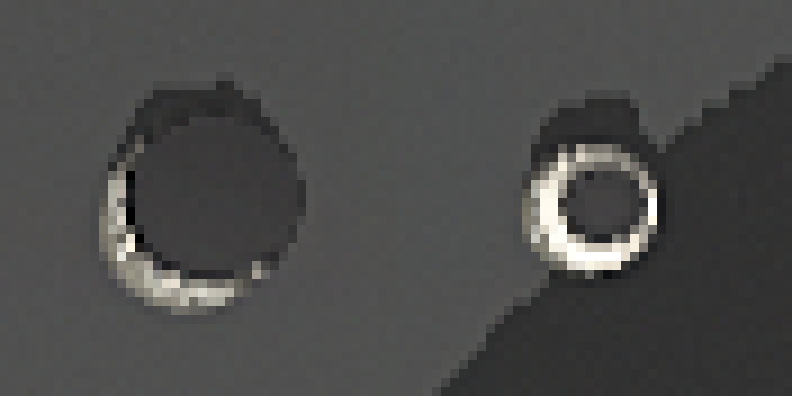

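Both views agree within about 3 mm:

| Thing | x, y (mm) |
|---|---|
| Jar | (635.5, -156.2) |
| Bottle | (469.5, -101.5) |
| Jar nest | (398.5, -307.5) |
| Bottle nest | (480.3, 122) |

I'll place in the order asked: jar, bottle, tip box, block.

```bash
cat > go.py <<'E'
# usage: go.py x y zgrasp yaw  [n]: from stored commanded pose; prints delta (cm, rad); "set dx dy dz rz" updates stored
import sys,json,numpy as np,os
p="cmd.json"
c=json.load(open(p)) if os.path.exists(p) else [279.593,-558.979,404.681,0.4638]
def after(c,d,rz):
    ch,sh=np.cos(c[3]),np.sin(c[3]); d=np.array(d)*10
    return [c[0]+ch*d[0]+sh*d[1], c[1]+sh*d[0]-ch*d[1], c[2]-d[2], c[3]-rz]
a=sys.argv[1:]
if a[0]=="set":
    v=[float(x) for x in a[1:]]; c=after(c,v[:3],v[3]); json.dump(c,open(p,"w")); a=a[5:]; print("cmd",np.round(c,3))
    from rig import readout; s=readout.sense(); print("meas",s["eef_pos"].round(2),s["tcp_rot"].round(4),s["contact_force"].round(2),"op",round(s["opening"],3),s["clock"])
    a=[]
if a:
    for i in range(0,len(a),4):
        x,y,z,w=[float(v) for v in a[i:i+4]]
        d=[x-c[0],y-c[1],z+155-c[2]]; ch,sh=np.cos(c[3]),np.sin(c[3])
        print(x,y,z,w,"->",np.round([(ch*d[0]+sh*d[1])/10,(sh*d[0]-ch*d[1])/10,-d[2]/10],2),"rz",round(c[3]-w,3),"dist",round(np.linalg.norm(d)))
E
python3 go.py 635.5 -156.2 130 .4638  635.5 -156.2 36 .4638
```

```text
635.5 -156.2 130.0 0.4638 -> [ 49.85 -20.1   11.97] rz 0.0 dist 551
635.5 -156.2 36.0 0.4638 -> [ 49.85 -20.1   21.37] rz 0.0 dist 578
```

Emit:
{"fn": "step_arm", "kwargs": {
  "deltas": [
    {"translation": [4, -1.6, 0.9], "rot": [0, 0, 0]},
    {"translation": [9.5, -3.8, 2.2], "rot": [0, 0, 0]},
    {"translation": [15, -6, 3.6], "rot": [0, 0, 0]},
    {"translation": [20.5, -8.3, 5], "rot": [0, 0, 0]},
    {"translation": [26, -10.5, 6.3], "rot": [0, 0, 0]},
    {"translation": [31.5, -12.7, 7.6], "rot": [0, 0, 0]},
    {"translation": [37, -14.9, 9], "rot": [0, 0, 0]},
    {"translation": [42, -17, 10.2], "rot": [0, 0, 0]}
  ],
  "grip": 0,
  "squeeze": 40
}}

```text
clock: 1.3
eef_pos: [580.4, -217.3, 302.2]
tcp_rot: [3.141, -0.0, 0.464]
contact_force: [-0.0, -1.0, -0.6]
opening: 1.004
```

```bash
python3 go.py set 42 -17 10.2 0; python3 go.py 635.5 -156.2 130 .4638 635.5 -156.2 36 .4638
```

```text
cmd [ 5.79174e+02 -2.19051e+02  3.02681e+02  4.64000e-01]
meas [ 580.42 -217.28  302.25] [ 3.1414e+00 -2.0000e-04  4.6420e-01] [-0.02 -1.03 -0.64] op 1.004 1.3
635.5 -156.2 130.0 0.4638 -> [ 7.85 -3.1   1.77] rz 0.0 dist 86
635.5 -156.2 36.0 0.4638 -> [ 7.85 -3.1  11.17] rz 0.0 dist 140
```

Emit:
{"fn": "step_arm", "kwargs": {
  "deltas": [
    {"translation": [3, -1.2, 0.7], "rot": [0, 0, 0]},
    {"translation": [6, -2.4, 1.4], "rot": [0, 0, 0]},
    {"translation": [7.85, -3.1, 1.8], "rot": [0, 0, 0]},
    {"translation": [7.85, -3.1, 1.8], "rot": [0, 0, 0]}
  ]
}}

```text
clock: 1.8
eef_pos: [635.9, -155.5, 284.3]
tcp_rot: [-3.141, 0.0, 0.465]
contact_force: [0.2, -1.3, 0.3]
opening: 0.996
```

```bash
python3 go.py set 7.85 -3.1 1.8 0; python3 go.py 635.5 -156.2 36 .4638; python3 - <<'E'
from h import *
for n,c in(("scene",(200,215)),("top",(352,180))):
    a=grab(n)["image"][:,:,::-1]; x,y=c; cv2.imwrite(f"pics/a_{n}.png",cv2.resize(a[y-60:y+60,x-75:x+75],None,fx=2.6,fy=2.6)) 
cv2.imwrite("pics/a.png",cv2.hconcat([cv2.imread("pics/a_scene.png"),cv2.imread("pics/a_top.png")]))
E
```

```text
cmd [ 6.35514e+02 -1.56209e+02  2.84681e+02  4.64000e-01]
meas [ 635.95 -155.48  284.33] [-3.1413e+00  3.0000e-04  4.6530e-01] [ 0.23 -1.3   0.32] op 0.996 1.8
635.5 -156.2 36.0 0.4638 -> [-0.   -0.    9.37] rz 0.0 dist 94
```

View pics/a.png

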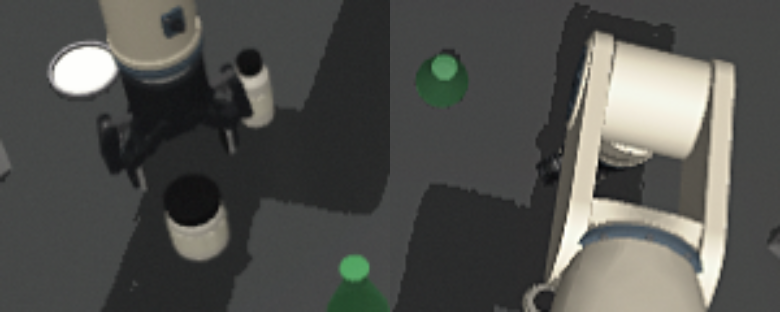

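The jar is between the open fingers: the tips are at crop (140,185) and (232,148), with the lid at (193,200). Descending now.

Emit:
{"fn": "step_arm", "kwargs": {
  "deltas": [
    {"translation": [0, 0, 2], "rot": [0, 0, 0]},
    {"translation": [0, 0, 4.2], "rot": [0, 0, 0]},
    {"translation": [0, 0, 6.4], "rot": [0, 0, 0]},
    {"translation": [0, 0, 8.4], "rot": [0, 0, 0]},
    {"translation": [0, 0, 9.4], "rot": [0, 0, 0]},
    {"translation": [0, 0, 9.4], "rot": [0, 0, 0]}
  ]
}}

```text
clock: 2.65
eef_pos: [635.2, -156.3, 189.8]
tcp_rot: [-3.141, 0.001, 0.464]
contact_force: [-0.3, 0.1, 0.1]
opening: 1.002
```

Emit:
{"fn": "step_arm", "kwargs": {
  "deltas": [
    {"translation": [0, 0, 0], "rot": [0, 0, 0]},
    {"translation": [0, 0, 0], "rot": [0, 0, 0]},
    {"translation": [0, 0, 0], "rot": [0, 0, 0]},
    {"translation": [0, 0, 0], "rot": [0, 0, 0]},
    {"translation": [0, 0, 0], "rot": [0, 0, 0]},
    {"translation": [0, 0, 0], "rot": [0, 0, 0]}
  ],
  "grip": 120,
  "squeeze": 40
}}

```text
clock: 3.4
eef_pos: [636.0, -156.3, 191.9]
tcp_rot: [3.14, -0.001, 0.464]
contact_force: [-0.6, 0.4, 7.2]
opening: 0.69
```

```bash
python3 go.py set 0 0 9.4 0; python3 go.py 635.5 -156.2 75 .4638 398.5 -307.5 75 .4638 
```

```text
cmd [ 6.35514e+02 -1.56209e+02  1.90681e+02  4.64000e-01]
meas [ 636.02 -156.32  191.91] [ 3.1404e+00 -1.4000e-03  4.6380e-01] [-0.64  0.41  7.2 ] op 0.69 3.4
635.5 -156.2 75.0 0.4638 -> [-0.   -0.   -3.93] rz 0.0 dist 39
398.5 -307.5 75.0 0.4638 -> [-27.97   2.93  -3.93] rz 0.0 dist 284
```

Emit:
{"fn": "step_arm", "kwargs": {
  "deltas": [
    {"translation": [0, 0, -1], "rot": [0, 0, 0]},
    {"translation": [0, 0, -2.5], "rot": [0, 0, 0]},
    {"translation": [-1.5, 0.1, -4], "rot": [0, 0, 0]},
    {"translation": [-5, 0.5, -5], "rot": [0, 0, 0]},
    {"translation": [-9.5, 1, -5], "rot": [0, 0, 0]},
    {"translation": [-14, 1.5, -5], "rot": [0, 0, 0]},
    {"translation": [-18.5, 2, -5], "rot": [0, 0, 0]},
    {"translation": [-22.5, 2.4, -5], "rot": [0, 0, 0]}
  ]
}}

```text
clock: 4.4
eef_pos: [442.8, -279.1, 241.6]
tcp_rot: [3.141, -0.0, 0.463]
contact_force: [0.3, -0.2, -1.4]
opening: 0.685
```

Emit:
{"fn": "step_arm", "kwargs": {
  "deltas": [
    {"translation": [-3, 0.3, 0], "rot": [0, 0, 0]},
    {"translation": [-5, 0.5, 0.5], "rot": [0, 0, 0]},
    {"translation": [-5.45, 0.55, 1.5], "rot": [0, 0, 0]},
    {"translation": [-5.45, 0.55, 2.5], "rot": [0, 0, 0]},
    {"translation": [-5.45, 0.55, 3], "rot": [0, 0, 0]},
    {"translation": [-5.45, 0.55, 3], "rot": [0, 0, 0]}
  ]
}}

```text
clock: 5.15
eef_pos: [399.2, -307.1, 210.0]
tcp_rot: [-3.141, 0.0, 0.465]
contact_force: [0.2, 0.3, -1.6]
opening: 0.687
```

```bash
python3 go.py set -27.95 2.95 -2 0; python3 - <<'E'
from h import *
a=grab("scene")["image"][:,:,::-1]; x,y=160,180; cv2.imwrite("pics/b.png",cv2.resize(a[y-70:y+60,x-90:x+90],None,fx=4,fy=4))
E
```

```text
cmd [ 398.737 -307.627  210.681    0.464]
meas [ 399.16 -307.13  209.98] [-3.1405e+00  5.0000e-04  4.6480e-01] [ 0.2   0.32 -1.61] op 0.687 5.15
```

View pics/b.png

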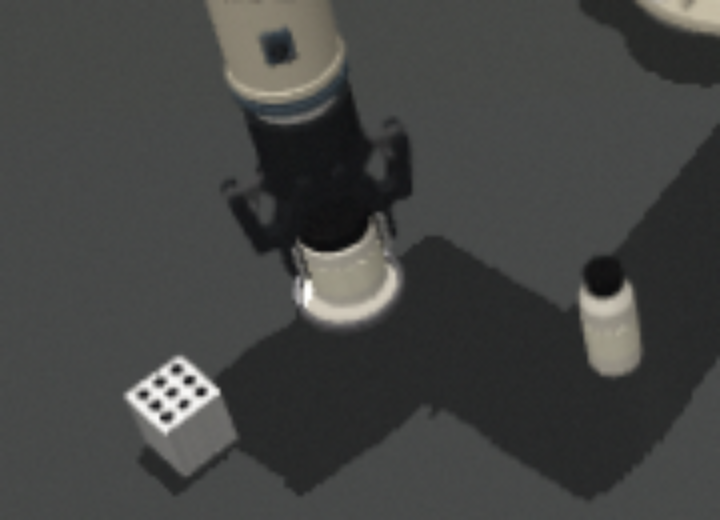

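The jar is held upright over its nest, with its foot at crop (345,300) centred in the ring. Lowering it slowly.

Emit:
{"fn": "step_arm", "kwargs": {
  "deltas": [
    {"translation": [0, 0, 0.5], "rot": [0, 0, 0]},
    {"translation": [0, 0, 0.9], "rot": [0, 0, 0]},
    {"translation": [0, 0, 1.2], "rot": [0, 0, 0]},
    {"translation": [0, 0, 1.4], "rot": [0, 0, 0]},
    {"translation": [0, 0, 1.5], "rot": [0, 0, 0]},
    {"translation": [0, 0, 1.55], "rot": [0, 0, 0]},
    {"translation": [0, 0, 1.6], "rot": [0, 0, 0]},
    {"translation": [0, 0, 1.6], "rot": [0, 0, 0]}
  ]
}}

```text
clock: 6.2
eef_pos: [398.7, -307.7, 194.9]
tcp_rot: [3.141, -0.0, 0.464]
contact_force: [-2.6, 0.9, 1.7]
opening: 0.687
```

Emit:
{"fn": "step_arm", "kwargs": {
  "deltas": [
    {"translation": [0, 0, 0.05], "rot": [0, 0, 0]},
    {"translation": [0, 0, 0.05], "rot": [0, 0, 0]},
    {"translation": [0, 0, 0.05], "rot": [0, 0, 0]},
    {"translation": [0, 0, 0.05], "rot": [0, 0, 0]}
  ],
  "grip": 0
}}

```text
clock: 6.7
eef_pos: [398.8, -307.6, 194.2]
tcp_rot: [3.142, -0.0, 0.464]
contact_force: [0.3, -0.2, -0.1]
opening: 1.002
```

```bash
python3 go.py set 0 0 1.65 0; python3 go.py 398.5 -307.5 140 .4638 469.5 -101.5 140 .4638 469.5 -101.5 53 .4638 
```

```text
cmd [ 398.737 -307.627  194.181    0.464]
meas [ 398.78 -307.64  194.19] [ 3.1415 -0.      0.4638] [ 0.32 -0.24 -0.07] op 1.002 6.7
398.5 -307.5 140.0 0.4638 -> [ -0.02  -0.02 -10.08] rz 0.0 dist 101
469.5 -101.5 140.0 0.4638 -> [ 15.55 -15.27 -10.08] rz 0.0 dist 240
469.5 -101.5 53.0 0.4638 -> [ 15.55 -15.27  -1.38] rz 0.0 dist 218
```

Emit:
{"fn": "step_arm", "kwargs": {
  "deltas": [
    {"translation": [0, 0, -2.5], "rot": [0, 0, 0]},
    {"translation": [0, 0, -6], "rot": [0, 0, 0]},
    {"translation": [0.5, -0.5, -10], "rot": [0, 0, 0]},
    {"translation": [4, -4, -10.1], "rot": [0, 0, 0]},
    {"translation": [8, -8, -10.1], "rot": [0, 0, 0]},
    {"translation": [12, -12, -10.1], "rot": [0, 0, 0]},
    {"translation": [15, -14.5, -10.1], "rot": [0, 0, 0]},
    {"translation": [15.55, -15.25, -10.1], "rot": [0, 0, 0]}
  ]
}}

```text
clock: 7.7
eef_pos: [470.2, -99.9, 295.3]
tcp_rot: [3.141, -0.0, 0.466]
contact_force: [0.7, -0.5, -0.1]
opening: 0.998
```

```bash
python3 go.py set 15.55 -15.25 -10.1 0; python3 go.py 469.5 -101.5 53 .4638; python3 - <<'E'
from h import *
a=grab("scene")["image"][:,:,::-1]; x,y=190,180; cv2.imwrite("pics/c.png",cv2.resize(a[y-70:y+60,x-90:x+90],None,fx=4,fy=4))
E
```

```text
cmd [ 4.69589e+02 -1.01674e+02  2.95181e+02  4.64000e-01]
meas [470.23 -99.89 295.28] [ 3.1414e+00 -5.0000e-04  4.6650e-01] [ 0.74 -0.46 -0.14] op 0.998 7.7
469.5 -101.5 53.0 0.4638 -> [-0.   -0.02  8.72] rz 0.0 dist 87
```

View pics/c.png

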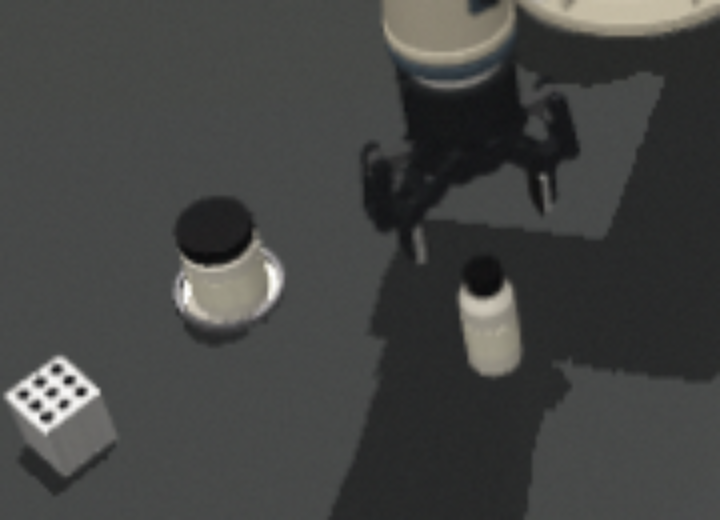

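The jar stands in its nest at crop (222,285), and the bottle at (487,320) is centred under the open fingers. Descending and gripping.

Emit:
{"fn": "step_arm", "kwargs": {
  "deltas": [
    {"translation": [0, 0, 1.5], "rot": [0, 0, 0]},
    {"translation": [0, 0, 3.5], "rot": [0, 0, 0]},
    {"translation": [0, 0, 5.5], "rot": [0, 0, 0]},
    {"translation": [0, 0, 7.3], "rot": [0, 0, 0]},
    {"translation": [0, 0, 8.5], "rot": [0, 0, 0]},
    {"translation": [0, 0, 8.7], "rot": [0, 0, 0]},
    {"translation": [0, 0, 8.7], "rot": [0, 0, 0]}
  ]
}}

```text
clock: 8.62
eef_pos: [469.6, -102.0, 208.2]
tcp_rot: [3.142, 0.0, 0.463]
contact_force: [-0.2, 0.4, 0.5]
opening: 0.999
```

Emit:
{"fn": "step_arm", "kwargs": {
  "deltas": [
    {"translation": [0, 0, 0], "rot": [0, 0, 0]},
    {"translation": [0, 0, 0], "rot": [0, 0, 0]},
    {"translation": [0, 0, 0], "rot": [0, 0, 0]},
    {"translation": [0, 0, 0], "rot": [0, 0, 0]},
    {"translation": [0, 0, 0], "rot": [0, 0, 0]},
    {"translation": [0, 0, 0], "rot": [0, 0, 0]}
  ],
  "grip": 180,
  "squeeze": 30
}}

```text
clock: 9.38
eef_pos: [469.9, -101.7, 208.6]
tcp_rot: [3.141, -0.001, 0.464]
contact_force: [0.4, -0.5, 6.4]
opening: 0.455
```

```bash
python3 go.py set 0 0 8.7 0; python3 go.py 480.3 122 100 .4638 480.3 122 58 .4638
```

```text
cmd [ 4.69589e+02 -1.01674e+02  2.08181e+02  4.64000e-01]
meas [ 469.87 -101.7   208.64] [ 3.141e+00 -7.000e-04  4.639e-01] [ 0.42 -0.48  6.43] op 0.455 9.375
480.3 122.0 100.0 0.4638 -> [ 10.96 -19.53  -4.68] rz 0.0 dist 229
480.3 122.0 58.0 0.4638 -> [ 10.96 -19.53  -0.48] rz 0.0 dist 224
```

Emit:
{"fn": "step_arm", "kwargs": {
  "deltas": [
    {"translation": [0, 0, -1], "rot": [0, 0, 0]},
    {"translation": [0, 0, -2.5], "rot": [0, 0, 0]},
    {"translation": [0.8, -1.5, -3.8], "rot": [0, 0, 0]},
    {"translation": [2.8, -5, -4.3], "rot": [0, 0, 0]},
    {"translation": [5.2, -9.3, -4.3], "rot": [0, 0, 0]},
    {"translation": [7.6, -13.5, -4.3], "rot": [0, 0, 0]},
    {"translation": [9.6, -17.1, -4.2], "rot": [0, 0, 0]},
    {"translation": [10.7, -19, -3.5], "rot": [0, 0, 0]}
  ]
}}

```text
clock: 10.38
eef_pos: [480.2, 119.0, 244.4]
tcp_rot: [3.141, -0.002, 0.466]
contact_force: [0.1, -0.1, -0.2]
opening: 0.457
```

Emit:
{"fn": "step_arm", "kwargs": {
  "deltas": [
    {"translation": [0.25, -0.55, 0.8], "rot": [0, 0, 0]},
    {"translation": [0.25, -0.55, 1.5], "rot": [0, 0, 0]},
    {"translation": [0.25, -0.55, 1.8], "rot": [0, 0, 0]},
    {"translation": [0.25, -0.55, 1.8], "rot": [0, 0, 0]}
  ]
}}

```text
clock: 10.88
eef_pos: [480.0, 121.4, 225.0]
tcp_rot: [-3.141, 0.001, 0.463]
contact_force: [0.5, -0.1, -1.3]
opening: 0.454
```

```bash
python3 go.py set 10.95 -19.55 -1.7 0; python3 - <<'E'
from h import *
a=grab("scene")["image"][:,:,::-1]; x,y=300,190; cv2.imwrite("pics/d.png",cv2.resize(a[y-70:y+60,x-90:x+90],None,fx=4,fy=4))
E
```

```text
cmd [4.80065e+02 1.22158e+02 2.25181e+02 4.64000e-01]
meas [479.98 121.4  224.96] [-3.1415e+00  8.0000e-04  4.6260e-01] [ 0.54 -0.07 -1.32] op 0.454 10.875
```

View pics/d.png

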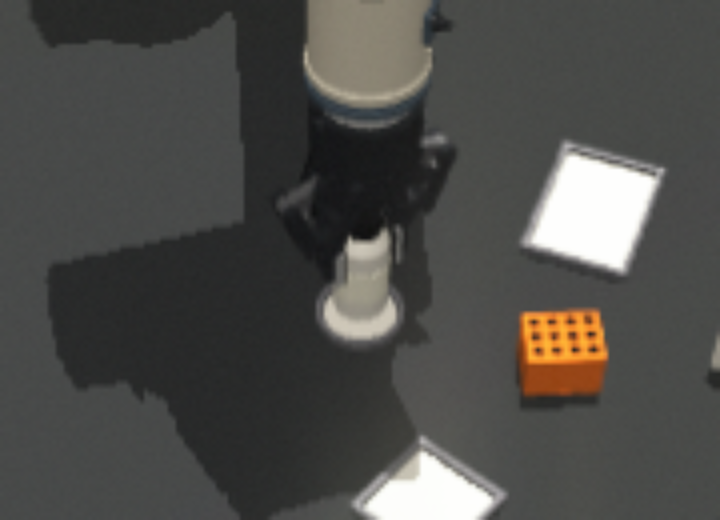

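The bottle is upright and centred over the small ring at crop (362,310). Lowering it.

Emit:
{"fn": "step_arm", "kwargs": {
  "deltas": [
    {"translation": [0, 0, 0.5], "rot": [0, 0, 0]},
    {"translation": [0, 0, 0.8], "rot": [0, 0, 0]},
    {"translation": [0, 0, 1.0], "rot": [0, 0, 0]},
    {"translation": [0, 0, 1.15], "rot": [0, 0, 0]},
    {"translation": [0, 0, 1.25], "rot": [0, 0, 0]},
    {"translation": [0, 0, 1.32], "rot": [0, 0, 0]},
    {"translation": [0, 0, 1.38], "rot": [0, 0, 0]},
    {"translation": [0, 0, 1.38], "rot": [0, 0, 0]}
  ]
}}

```text
clock: 11.92
eef_pos: [480.1, 122.2, 211.7]
tcp_rot: [3.142, -0.0, 0.464]
contact_force: [-1.3, -1.0, 3.5]
opening: 0.457
```

Emit:
{"fn": "step_arm", "kwargs": {
  "deltas": [
    {"translation": [0, 0, 0], "rot": [0, 0, 0]},
    {"translation": [0, 0, 0], "rot": [0, 0, 0]},
    {"translation": [0, 0, 0], "rot": [0, 0, 0]},
    {"translation": [0, 0, 0], "rot": [0, 0, 0]},
    {"translation": [0, 0, 0], "rot": [0, 0, 0]}
  ],
  "grip": 0
}}

```text
clock: 12.55
eef_pos: [480.0, 122.2, 211.4]
tcp_rot: [-3.142, 0.0, 0.464]
contact_force: [-0.4, -0.4, -0.0]
opening: 0.998
```

```bash
python3 go.py set 0 0 1.38 0; python3 go.py 480.3 122 150 .4638  513 417.2 130 2.681 
```

```text
cmd [4.80065e+02 1.22158e+02 2.11381e+02 4.64000e-01]
meas [480.04 122.16 211.36] [-3.1416e+00  1.0000e-04  4.6380e-01] [-0.44 -0.38 -0.  ] op 0.998 12.55
480.3 122.0 150.0 0.4638 -> [ 0.01  0.02 -9.36] rz 0.0 dist 94
513.0 417.2 130.0 2.681 -> [ 16.14 -24.91  -7.36] rz -2.217 dist 306
```

Emit:
{"fn": "step_arm", "kwargs": {
  "deltas": [
    {"translation": [0, 0, -2.5], "rot": [0, 0, 0]},
    {"translation": [0, 0, -6], "rot": [0, 0, 0]},
    {"translation": [0, 0, -9.4], "rot": [0, 0, -0.05]},
    {"translation": [2, -3, -9.4], "rot": [0, 0, -0.2]},
    {"translation": [5, -8, -9.4], "rot": [0, 0, -0.37]},
    {"translation": [8, -12.5, -9], "rot": [0, 0, -0.54]},
    {"translation": [11, -17, -8.5], "rot": [0, 0, -0.71]},
    {"translation": [13.5, -21, -8], "rot": [0, 0, -0.88]}
  ]
}}

```text
clock: 13.55
eef_pos: [506.8, 372.4, 291.2]
tcp_rot: [3.141, -0.0, 1.35]
contact_force: [0.9, -0.4, 0.0]
opening: 1.0
```

```bash
python3 go.py set 13.5 -21 -8 -0.88; python3 go.py 513 417.2 130 2.681; python3 - <<'E'
from h import *
a=grab("scene")["image"][:,:,::-1]; x,y=350,190; cv2.imwrite("pics/e.png",cv2.resize(a[y-60:y+70,x-90:x+90],None,fx=4,fy=4))
E
```

```text
cmd [506.859 370.365 291.381   1.344]
meas [506.85 372.4  291.2 ] [ 3.1414e+00 -3.0000e-04  1.3499e+00] [ 0.94 -0.37  0.  ] op 1.0 13.55
513.0 417.2 130.0 2.681 -> [ 4.7  -0.46  0.64] rz -1.337 dist 48
```

View pics/e.png

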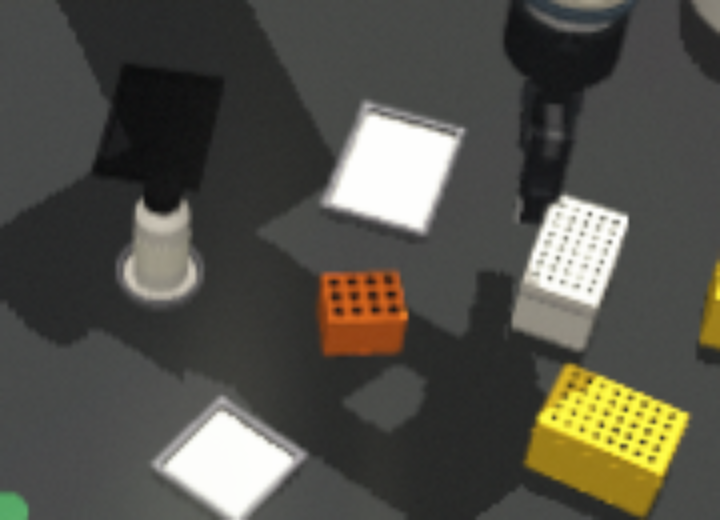

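The bottle stands upright in its nest at crop (160,250). Turning over the white tip box at (575,265), with the jaws slightly narrowed because of the yellow neighbours.

Emit:
{"fn": "step_arm", "kwargs": {
  "deltas": [
    {"translation": [1, -0.1, 0.2], "rot": [0, 0, -0.17]},
    {"translation": [2, -0.2, 0.4], "rot": [0, 0, -0.34]},
    {"translation": [3, -0.3, 0.6], "rot": [0, 0, -0.51]},
    {"translation": [4, -0.4, 0.6], "rot": [0, 0, -0.68]},
    {"translation": [4.7, -0.46, 0.6], "rot": [0, 0, -0.85]},
    {"translation": [4.7, -0.46, 0.6], "rot": [0, 0, -1.02]},
    {"translation": [4.7, -0.46, 0.6], "rot": [0, 0, -1.19]},
    {"translation": [4.7, -0.46, 0.6], "rot": [0, 0, -1.337]}
  ],
  "grip": 30
}}

```text
clock: 14.6
eef_pos: [512.9, 416.9, 285.2]
tcp_rot: [-3.141, -0.0, 2.685]
contact_force: [0.5, 0.7, -0.4]
opening: 0.883
```

Emit:
{"fn": "step_arm", "kwargs": {
  "deltas": [
    {"translation": [0, 0, 0], "rot": [0, 0, 0]},
    {"translation": [0, 0, 0], "rot": [0, 0, 0]}
  ]
}}

```text
clock: 14.85
eef_pos: [512.9, 417.1, 285.3]
tcp_rot: [-3.141, -0.0, 2.677]
contact_force: [0.2, -0.0, -0.7]
opening: 0.882
```

```bash
python3 go.py set 4.7 -0.46 0.6 -1.337; python3 go.py 513 417.2 32 2.681; python3 - <<'E'
from h import *
a=grab("scene")["image"][:,:,::-1]; x,y=400,190; cv2.imwrite("pics/f.png",cv2.resize(a[y-60:y+70,x-90:x+90],None,fx=4,fy=4))
E
```

```text
cmd [512.955 417.195 285.381   2.681]
meas [512.94 417.05 285.31] [-3.1415e+00 -1.0000e-04  2.6773e+00] [ 0.16 -0.05 -0.73] op 0.882 14.85
513.0 417.2 32.0 2.681 -> [-0.    0.    9.84] rz -0.0 dist 98
```

View pics/f.png

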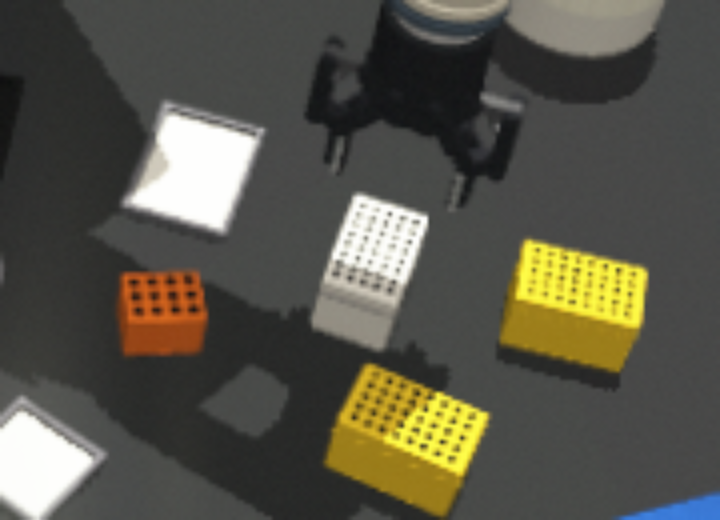

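```bash
python3 - <<'E'
from h import *
f=grab("scene"); p=proj(f,[[513,417,z] for z in(55,115,120,125)]); print((p-[310,130])*4)
E
```

```text
[[374.58204449 247.47614685]
 [390.00877993 191.47906399]
 [391.33279945 186.64622406]
 [392.66286781 181.7869615 ]]
```

Emit:
{"fn": "step_arm", "kwargs": {
  "deltas": [
    {"translation": [0, 0, 1.5], "rot": [0, 0, 0]},
    {"translation": [0, 0, 3.5], "rot": [0, 0, 0]},
    {"translation": [0, 0, 5.5], "rot": [0, 0, 0]},
    {"translation": [0, 0, 7.5], "rot": [0, 0, 0]},
    {"translation": [0, 0, 9], "rot": [0, 0, 0]},
    {"translation": [0, 0, 9.8], "rot": [0, 0, 0]},
    {"translation": [0, 0, 9.8], "rot": [0, 0, 0]}
  ]
}}

```text
clock: 15.82
eef_pos: [512.9, 417.1, 186.8]
tcp_rot: [-3.141, -0.0, 2.681]
contact_force: [0.1, 0.0, -0.0]
opening: 0.882
```

Emit:
{"fn": "step_arm", "kwargs": {
  "deltas": [
    {"translation": [0, 0, 0], "rot": [0, 0, 0]},
    {"translation": [0, 0, 0], "rot": [0, 0, 0]},
    {"translation": [0, 0, 0], "rot": [0, 0, 0]},
    {"translation": [0, 0, 0], "rot": [0, 0, 0]},
    {"translation": [0, 0, 0], "rot": [0, 0, 0]},
    {"translation": [0, 0, 0], "rot": [0, 0, 0]}
  ],
  "grip": 130,
  "squeeze": 40
}}

```text
clock: 16.58
eef_pos: [513.2, 417.4, 188.2]
tcp_rot: [3.14, 0.001, 2.681]
contact_force: [-0.6, -0.9, 6.1]
opening: 0.649
```

```bash
python3 go.py set 0 0 9.8 0; python3 go.py 387.5 308.8 80 2.72 387.5 308.8 55 2.72
```

```text
cmd [512.955 417.195 187.381   2.681]
meas [513.24 417.44 188.21] [3.1404e+00 5.0000e-04 2.6808e+00] [-0.61 -0.92  6.05] op 0.649 16.575
387.5 308.8 80.0 2.72 -> [  6.42 -15.29  -4.76] rz -0.039 dist 172
387.5 308.8 55.0 2.72 -> [  6.42 -15.29  -2.26] rz -0.039 dist 167
```

Emit:
{"fn": "step_arm", "kwargs": {
  "deltas": [
    {"translation": [0, 0, -1], "rot": [0, 0, 0]},
    {"translation": [0, 0, -2.5], "rot": [0, 0, 0]},
    {"translation": [0, 0, -4], "rot": [0, 0, 0]},
    {"translation": [0.8, -2, -4.9], "rot": [0, 0, 0]},
    {"translation": [2.4, -5.7, -5], "rot": [0, 0, -0.02]},
    {"translation": [4.1, -9.7, -5], "rot": [0, 0, -0.039]},
    {"translation": [5.6, -13.3, -5], "rot": [0, 0, -0.039]},
    {"translation": [6.42, -15.3, -4.5], "rot": [0, 0, -0.039]}
  ]
}}

```text
clock: 17.58
eef_pos: [386.1, 307.6, 233.4]
tcp_rot: [3.141, 0.0, 2.72]
contact_force: [0.0, 0.2, -2.4]
opening: 0.651
```

```bash
python3 go.py set 6.42 -15.3 -4.5 -0.039
```

```text
cmd [387.418 308.7   232.381   2.72 ]
meas [386.11 307.59 233.43] [3.1412e+00 2.0000e-04 2.7198e+00] [ 0.04  0.17 -2.43] op 0.651 17.575
```

Emit:
{"fn": "step_arm", "kwargs": {
  "deltas": [
    {"translation": [0, 0, 1], "rot": [0, 0, 0]},
    {"translation": [0, 0, 2], "rot": [0, 0, 0]},
    {"translation": [0, 0, 2.8], "rot": [0, 0, 0]},
    {"translation": [0, 0, 2.8], "rot": [0, 0, 0]}
  ]
}}

```text
clock: 18.08
eef_pos: [387.6, 308.9, 203.5]
tcp_rot: [-3.14, -0.001, 2.72]
contact_force: [0.4, 0.4, -1.3]
opening: 0.654
```

```bash
python3 go.py set 0 0 2.8 0; python3 - <<'E'
from h import *
a=grab("scene")["image"][:,:,::-1]; x,y=370,180; cv2.imwrite("pics/g.png",cv2.resize(a[y-60:y+70,x-90:x+90],None,fx=4,fy=4))
E
```

```text
cmd [387.418 308.7   204.381   2.72 ]
meas [387.61 308.87 203.5 ] [-3.1404e+00 -6.0000e-04  2.7197e+00] [ 0.45  0.43 -1.28] op 0.654 18.075
```

View pics/g.png

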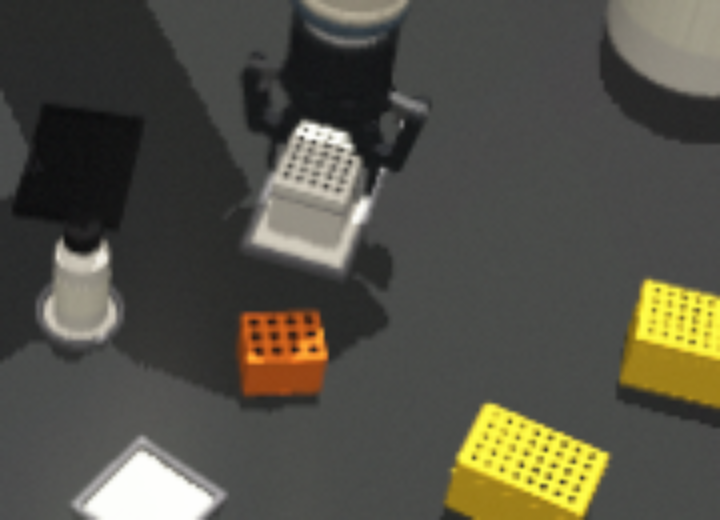

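The white box is aligned over the white-floored nest at crop (305,225), with parallel edges and roughly even margins. Lowering it.

Emit:
{"fn": "step_arm", "kwargs": {
  "deltas": [
    {"translation": [0, 0, 0.5], "rot": [0, 0, 0]},
    {"translation": [0, 0, 0.8], "rot": [0, 0, 0]},
    {"translation": [0, 0, 1.0], "rot": [0, 0, 0]},
    {"translation": [0, 0, 1.15], "rot": [0, 0, 0]},
    {"translation": [0, 0, 1.25], "rot": [0, 0, 0]},
    {"translation": [0, 0, 1.32], "rot": [0, 0, 0]},
    {"translation": [0, 0, 1.38], "rot": [0, 0, 0]},
    {"translation": [0, 0, 1.38], "rot": [0, 0, 0]}
  ]
}}

```text
clock: 19.12
eef_pos: [387.4, 308.7, 191.2]
tcp_rot: [3.141, 0.0, 2.72]
contact_force: [-2.0, -1.1, 8.1]
opening: 0.651
```

Emit:
{"fn": "step_arm", "kwargs": {
  "deltas": [
    {"translation": [0, 0, -0.05], "rot": [0, 0, 0]},
    {"translation": [0, 0, -0.05], "rot": [0, 0, 0]},
    {"translation": [0, 0, -0.05], "rot": [0, 0, 0]},
    {"translation": [0, 0, -0.05], "rot": [0, 0, 0]},
    {"translation": [0, 0, -0.05], "rot": [0, 0, 0]}
  ],
  "grip": 0
}}

```text
clock: 19.75
eef_pos: [387.4, 308.7, 191.0]
tcp_rot: [-3.142, -0.0, 2.72]
contact_force: [-0.9, -0.1, 0.1]
opening: 1.001
```

```bash
python3 go.py set 0 0 1.33 0; python3 go.py 387.4 308.7 160 2.72 535 -410.3 160 .803
```

```text
cmd [387.418 308.7   191.081   2.72 ]
meas [387.4  308.7  191.02] [-3.1415 -0.      2.7198] [-0.88 -0.09  0.06] op 1.001 19.75
387.4 308.7 160.0 2.72 -> [  0.    -0.   -12.39] rz -0.0 dist 124
535.0 -410.3 160.0 0.803 -> [-42.9  -59.56 -12.39] rz 1.917 dist 744
```

Emit:
{"fn": "step_arm", "kwargs": {
  "deltas": [
    {"translation": [0, 0, -3], "rot": [0, 0, 0]},
    {"translation": [0, 0, -7.5], "rot": [0, 0, 0]},
    {"translation": [0, 0, -12.4], "rot": [0, 0, 0]},
    {"translation": [-1.5, -2.1, -12.4], "rot": [0, 0, 0.1]},
    {"translation": [-4.4, -6.1, -12.4], "rot": [0, 0, 0.25]},
    {"translation": [-7.6, -10.5, -12.4], "rot": [0, 0, 0.4]},
    {"translation": [-10.8, -15, -12.4], "rot": [0, 0, 0.55]},
    {"translation": [-14, -19.4, -12.4], "rot": [0, 0, 0.7]}
  ]
}}

```text
clock: 20.75
eef_pos: [435.8, 72.7, 315.2]
tcp_rot: [3.141, 0.0, 2.015]
contact_force: [1.2, 0.5, 0.5]
opening: 1.0
```

```bash
python3 go.py set -14 -19.4 -12.4 0.7; python3 go.py 535 -410.3 160 .803; python3 - <<'E'
from h import *
a=grab("scene")["image"][:,:,::-1]; x,y=370,180; cv2.imwrite("pics/g2.png",cv2.resize(a[y-60:y+70,x-90:x+90],None,fx=4,fy=4))
E
```

```text
cmd [435.725  74.387 315.081   2.02 ]
meas [435.78  72.71 315.23] [3.1411e+00 2.0000e-04 2.0152e+00] [1.16 0.48 0.47] op 1.0 20.75
535.0 -410.3 160.0 0.803 -> [-4.797e+01 -1.210e+01  1.000e-02] rz 1.217 dist 495
```

View pics/g2.png

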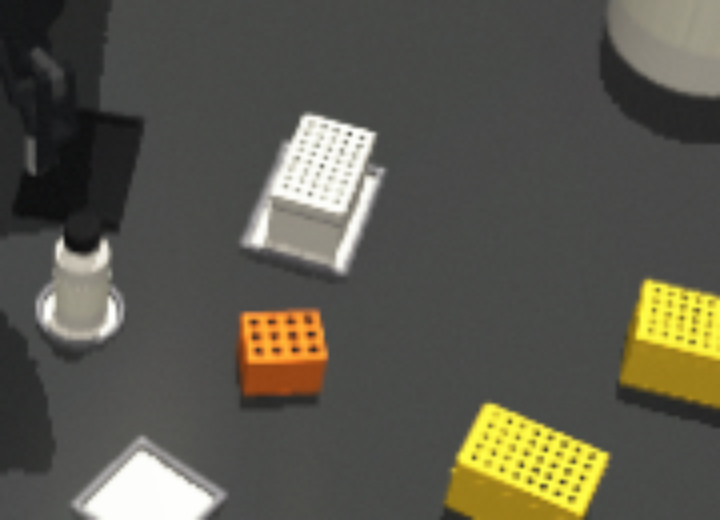

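The tip box lies in its nest at crop (310,200), with white floor visible on both sides. Going on to the block.

Emit:
{"fn": "step_arm", "kwargs": {
  "deltas": [
    {"translation": [-4.8, -1.2, 0], "rot": [0, 0, 0.15]},
    {"translation": [-10, -2.5, 0], "rot": [0, 0, 0.3]},
    {"translation": [-15.5, -3.9, 0], "rot": [0, 0, 0.46]},
    {"translation": [-21, -5.3, 0], "rot": [0, 0, 0.62]},
    {"translation": [-26.5, -6.7, 0], "rot": [0, 0, 0.78]},
    {"translation": [-32, -8.1, 0], "rot": [0, 0, 0.94]},
    {"translation": [-37.5, -9.5, 0], "rot": [0, 0, 1.08]},
    {"translation": [-42, -10.6, 0], "rot": [0, 0, 1.2]}
  ]
}}

```text
clock: 21.8
eef_pos: [522.6, -352.2, 314.9]
tcp_rot: [3.141, -0.0, 0.815]
contact_force: [0.8, 0.2, -0.2]
opening: 1.004
```

```bash
python3 go.py set -42 -10.6 0 1.2; python3 go.py 535 -410.3 120 .803
```

```text
cmd [ 522.541 -349.994  315.081    0.82 ]
meas [ 522.61 -352.19  314.93] [ 3.1415 -0.      0.8148] [ 0.77  0.21 -0.25] op 1.004 21.8
535.0 -410.3 120.0 0.803 -> [-3.56  5.03  4.01] rz 0.017 dist 73
```

Emit:
{"fn": "step_arm", "kwargs": {
  "deltas": [
    {"translation": [-1.6, 2.2, 1.5], "rot": [0, 0, 0.017]},
    {"translation": [-3, 4.3, 3], "rot": [0, 0, 0.017]},
    {"translation": [-3.56, 5.03, 4], "rot": [0, 0, 0.017]},
    {"translation": [-3.56, 5.03, 4], "rot": [0, 0, 0.017]}
  ]
}}

```text
clock: 22.3
eef_pos: [534.6, -410.0, 274.0]
tcp_rot: [-3.139, 0.0, 0.802]
contact_force: [0.4, 0.6, 0.7]
opening: 1.001
```

```bash
python3 go.py set -3.56 5.03 4 0.017; python3 go.py 535 -410.3 32 .803;  python3 - <<'E'
from h import *
f=grab("scene");a=f["image"][:,:,::-1]; x,y=130,190; cv2.imwrite("pics/i.png",cv2.resize(a[y-70:y+60,x-90:x+90],None,fx=4,fy=4))
print((proj(f,[[535,-410.3,z] for z in(55,112)])-[40,120])*4)
E
```

```text
cmd [ 535.018 -410.341  275.081    0.803]
meas [ 534.63 -410.04  274.02] [-3.1395e+00  1.0000e-04  8.0240e-01] [0.36 0.6  0.67] op 1.001 22.3
535.0 -410.3 32.0 0.803 -> [ 0.   -0.    8.81] rz -0.0 dist 88
[[291.76628619 352.7582655 ]
 [269.69208167 301.24043086]]
```

View pics/i.png

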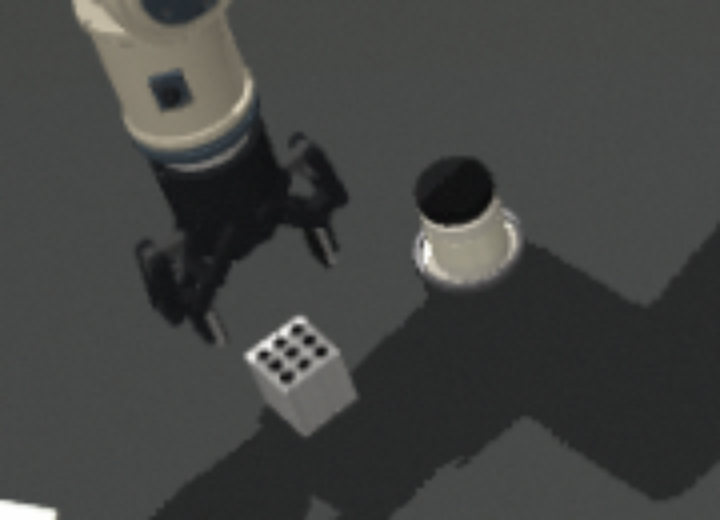

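The finger midpoint (272,301) matches the predicted (270,301), and the block is at (293,352). Descending and gripping.

Emit:
{"fn": "step_arm", "kwargs": {
  "deltas": [
    {"translation": [0, 0, 1.5], "rot": [0, 0, 0]},
    {"translation": [0, 0, 3.5], "rot": [0, 0, 0]},
    {"translation": [0, 0, 5.5], "rot": [0, 0, 0]},
    {"translation": [0, 0, 7.3], "rot": [0, 0, 0]},
    {"translation": [0, 0, 8.5], "rot": [0, 0, 0]},
    {"translation": [0, 0, 8.8], "rot": [0, 0, 0]},
    {"translation": [0, 0, 8.8], "rot": [0, 0, 0]}
  ]
}}

```text
clock: 23.22
eef_pos: [535.1, -410.5, 187.1]
tcp_rot: [3.141, -0.0, 0.803]
contact_force: [-0.1, -0.5, -0.0]
opening: 0.998
```

Emit:
{"fn": "step_arm", "kwargs": {
  "deltas": [
    {"translation": [0, 0, 0], "rot": [0, 0, 0]},
    {"translation": [0, 0, 0], "rot": [0, 0, 0]},
    {"translation": [0, 0, 0], "rot": [0, 0, 0]},
    {"translation": [0, 0, 0], "rot": [0, 0, 0]},
    {"translation": [0, 0, 0], "rot": [0, 0, 0]},
    {"translation": [0, 0, 0], "rot": [0, 0, 0]}
  ],
  "grip": 150,
  "squeeze": 50
}}

```text
clock: 23.98
eef_pos: [535.3, -410.6, 187.9]
tcp_rot: [3.14, -0.0, 0.803]
contact_force: [-0.2, -0.2, 5.9]
opening: 0.577
```

```bash
python3 go.py set 0 0 8.8 0; python3 go.py 651 159.2 132 .811 651 159.2 49 .811
```

```text
cmd [ 535.018 -410.341  187.081    0.803]
meas [ 535.33 -410.61  187.92] [ 3.1403e+00 -1.0000e-04  8.0280e-01] [-0.23 -0.21  5.95] op 0.577 23.975
651.0 159.2 132.0 0.811 -> [ 49.02 -31.22  -9.99] rz -0.008 dist 590
651.0 159.2 49.0 0.811 -> [ 49.02 -31.22  -1.69] rz -0.008 dist 581
```

Emit:
{"fn": "step_arm", "kwargs": {
  "deltas": [
    {"translation": [0, 0, -1], "rot": [0, 0, 0]},
    {"translation": [0, 0, -3], "rot": [0, 0, 0]},
    {"translation": [0, 0, -6], "rot": [0, 0, 0]},
    {"translation": [0, 0, -9], "rot": [0, 0, 0]},
    {"translation": [1.5, -1, -11], "rot": [0, 0, 0]},
    {"translation": [4.5, -2.9, -12], "rot": [0, 0, 0]},
    {"translation": [8.2, -5.2, -12], "rot": [0, 0, 0]},
    {"translation": [12, -7.7, -12], "rot": [0, 0, 0]}
  ]
}}

```text
clock: 24.98
eef_pos: [562.9, -268.3, 307.8]
tcp_rot: [3.142, -0.0, 0.802]
contact_force: [0.3, 0.0, -2.4]
opening: 0.577
```

Emit:
{"fn": "step_arm", "kwargs": {
  "deltas": [
    {"translation": [4, -2.6, 0], "rot": [0, 0, 0]},
    {"translation": [8.2, -5.2, 0], "rot": [0, 0, 0]},
    {"translation": [12.4, -7.9, 0], "rot": [0, 0, 0]},
    {"translation": [16.6, -10.5, 0], "rot": [0, 0, 0]},
    {"translation": [20.8, -13.2, 0], "rot": [0, 0, 0]},
    {"translation": [25, -15.9, 0], "rot": [0, 0, -0.008]},
    {"translation": [29.2, -18.6, 0], "rot": [0, 0, -0.008]},
    {"translation": [33, -21, 0], "rot": [0, 0, -0.008]}
  ]
}}

```text
clock: 25.98
eef_pos: [640.5, 115.5, 307.6]
tcp_rot: [-3.141, 0.0, 0.812]
contact_force: [0.6, -0.0, -1.8]
opening: 0.576
```

```bash
python3 go.py set 45 -28.7 -12 -0.008;  python3 go.py 651 159.2 80 .811 651 159.2 49 .811
```

```text
cmd [641.191 112.724 307.081   0.811]
meas [640.5  115.46 307.58] [-3.1411e+00  1.0000e-04  8.1160e-01] [ 0.64 -0.04 -1.78] op 0.576 25.975
651.0 159.2 80.0 0.811 -> [ 4.04 -2.49  7.21] rz -0.0 dist 86
651.0 159.2 49.0 0.811 -> [ 4.04 -2.49 10.31] rz -0.0 dist 113
```

Emit:
{"fn": "step_arm", "kwargs": {
  "deltas": [
    {"translation": [2, -1.2, 0], "rot": [0, 0, 0]},
    {"translation": [3.6, -2.2, 0.5], "rot": [0, 0, 0]},
    {"translation": [4.04, -2.49, 2.5], "rot": [0, 0, 0]},
    {"translation": [4.04, -2.49, 5], "rot": [0, 0, 0]},
    {"translation": [4.04, -2.49, 7.5], "rot": [0, 0, 0]},
    {"translation": [4.04, -2.49, 9.5], "rot": [0, 0, 0]},
    {"translation": [4.04, -2.49, 10.3], "rot": [0, 0, 0]},
    {"translation": [4.04, -2.49, 10.3], "rot": [0, 0, 0]}
  ]
}}

```text
clock: 26.98
eef_pos: [650.9, 158.8, 203.5]
tcp_rot: [-3.141, 0.001, 0.81]
contact_force: [0.1, 0.6, -2.5]
opening: 0.576
```

```bash
python3 go.py set 4.04 -2.49 10.3 0;  python3 - <<'E'
from h import *
f=grab("scene");a=f["image"][:,:,::-1]; x,y=310,220; cv2.imwrite("pics/j.png",cv2.resize(a[y-60:y+70,x-90:x+90],None,fx=4,fy=4))
E
```

```text
cmd [650.975 159.161 204.081   0.811]
meas [650.88 158.8  203.47] [-3.141e+00  9.000e-04  8.104e-01] [ 0.11  0.6  -2.52] op 0.576 26.975
```

View pics/j.png

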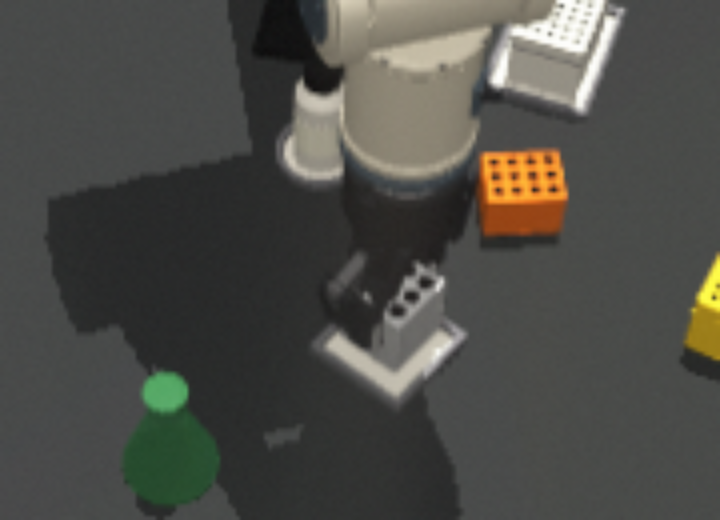

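```bash
python3 - <<'E'
from h import *
f=grab("scene"); c=np.array([651,159.2]); 
for zb in (14.5,):
  for s in(1,-1):
    for t in(1,-1):
      a=.811; o=25*np.array([s*np.cos(a)-t*np.sin(a),s*np.sin(a)+t*np.cos(a)])
      print(s,t,((proj(f,[[*(c+o),zb],[*(c+o),zb+55]])-[220,160])*4).round(0).tolist())
E
```

```text
1 1 [[441.0, 331.0], [446.0, 284.0]]
1 -1 [[394.0, 378.0], [399.0, 332.0]]
-1 1 [[383.0, 292.0], [387.0, 244.0]]
-1 -1 [[337.0, 337.0], [339.0, 290.0]]
```

The block's right edge at crop (443,280)/(440,325) matches the prediction within about 1.5 px, and the finger hides its left face. Lowering it.

Emit:
{"fn": "step_arm", "kwargs": {
  "deltas": [
    {"translation": [0, 0, 0.5], "rot": [0, 0, 0]},
    {"translation": [0, 0, 0.8], "rot": [0, 0, 0]},
    {"translation": [0, 0, 1.0], "rot": [0, 0, 0]},
    {"translation": [0, 0, 1.15], "rot": [0, 0, 0]},
    {"translation": [0, 0, 1.25], "rot": [0, 0, 0]},
    {"translation": [0, 0, 1.32], "rot": [0, 0, 0]},
    {"translation": [0, 0, 1.37], "rot": [0, 0, 0]},
    {"translation": [0, 0, 1.37], "rot": [0, 0, 0]}
  ]
}}

```text
clock: 28.08
eef_pos: [651.0, 159.2, 190.9]
tcp_rot: [3.142, -0.0, 0.811]
contact_force: [-3.7, -1.5, 5.3]
opening: 0.583
```

Emit:
{"fn": "step_arm", "kwargs": {
  "deltas": [
    {"translation": [0, 0, 0], "rot": [0, 0, 0]},
    {"translation": [0, 0, 0], "rot": [0, 0, 0]},
    {"translation": [0, 0, 0], "rot": [0, 0, 0]},
    {"translation": [0, 0, 0], "rot": [0, 0, 0]},
    {"translation": [0, 0, 0], "rot": [0, 0, 0]}
  ],
  "grip": 0
}}

```text
clock: 28.7
eef_pos: [651.0, 159.2, 190.4]
tcp_rot: [3.142, -0.0, 0.811]
contact_force: [0.5, 0.9, -0.1]
opening: 0.999
```

Emit:
{"fn": "step_arm", "kwargs": {
  "deltas": [
    {"translation": [0, 0, -2], "rot": [0, 0, 0]},
    {"translation": [0, 0, -6], "rot": [0, 0, 0]},
    {"translation": [0, 0, -11], "rot": [0, 0, 0]},
    {"translation": [0, 0, -16], "rot": [0, 0, 0]},
    {"translation": [-4, 0, -18], "rot": [0, 0, 0]},
    {"translation": [-9, 0, -18], "rot": [0, 0, 0]},
    {"translation": [-14, 2, -18], "rot": [0, 0, 0]},
    {"translation": [-18, 5, -18], "rot": [0, 0, 0]}
  ]
}}

```text
clock: 29.7
eef_pos: [561.8, -6.8, 372.2]
tcp_rot: [3.14, -0.001, 0.812]
contact_force: [0.7, 0.3, -0.5]
opening: 1.001
```

Emit:
{"fn": "step_arm", "kwargs": {
  "deltas": [
    {"translation": [-5, 4, 0], "rot": [0, 0, 0]},
    {"translation": [-9, 8, 0], "rot": [0, 0, 0]},
    {"translation": [-13, 12, 0], "rot": [0, 0, 0]},
    {"translation": [-16, 17, 0], "rot": [0, 0, 0]},
    {"translation": [-18, 22, 0], "rot": [0, 0, 0]},
    {"translation": [-20, 27, 0], "rot": [0, 0, 0]},
    {"translation": [-20, 31, 0], "rot": [0, 0, 0]},
    {"translation": [-20, 33, 0], "rot": [0, 0, 0]}
  ]
}}

```text
clock: 30.7
eef_pos: [665.3, -379.8, 371.8]
tcp_rot: [3.14, -0.0, 0.81]
contact_force: [0.0, 1.6, -0.7]
opening: 1.003
```

```bash
python3 - <<'E'
from h import *
for n in("scene","top"):
    cv2.imwrite(f"pics/fin_{n}.png",grab(n)["image"][:,:,::-1])
a=cv2.imread("pics/fin_scene.png")[130:290,90:430]; cv2.imwrite("pics/fin_sc.png",cv2.resize(a,None,fx=2.35,fy=2.35,interpolation=cv2.INTER_CUBIC))
E
```

```text
(no output)
```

View pics/fin_sc.png

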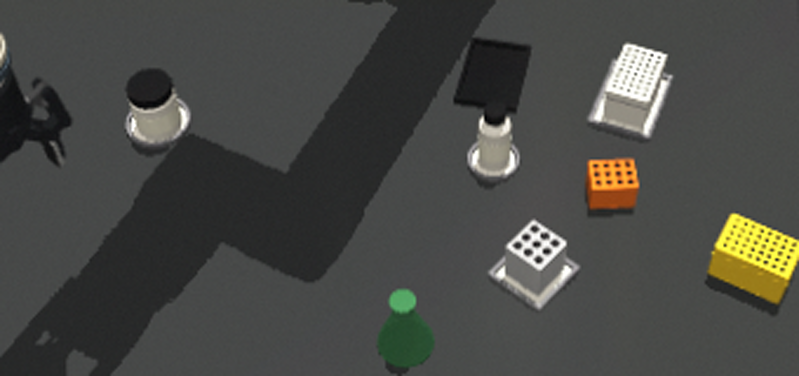

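View pics/fin_top.png

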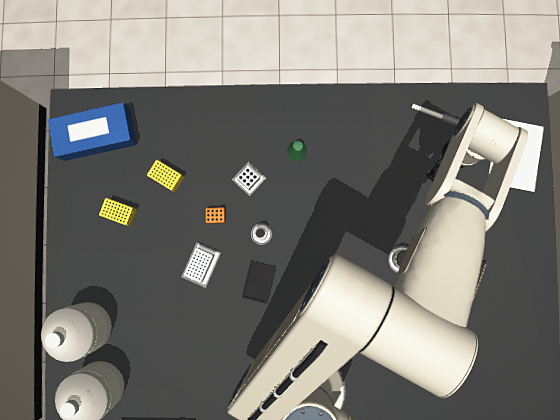

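All four pieces stand in their nests, and the flask (top 297,149) and rack (215,215) look unmoved. Here is a numeric check.

```bash
python3 - <<'E'
from meas import *
for n,S in(("top",{"tipbox":(201,265),"block":(249,178),"rack":(215,215),"flask":(297,150)}),("scene",{"tipbox":(361,162),"block":(318,234),"rack":(350,205),"flask":(262,270)})):
    f=grab(n); im=f["image"].astype(int); g=im.mean(2)
    for k,s in S.items():
        if k=="rack": m=comp((im[:,:,0]>im[:,:,2]+60)&(im[:,:,0]>170),s,close=3);z=40
        elif k=="flask": m=comp((im[:,:,1]>im[:,:,0]+25),s);z=0
        else: m=comp(g>165,s,close=3); z=58
        print(n,k,rect(worldcontour(f,m,z)))
f=grab("scene"); g=f["image"].mean(2)
a=f["image"][:,:,::-1]
L=[cv2.resize(a[y-24:y+24,x-31:x+31],(390,300),interpolation=cv2.INTER_CUBIC) for x,y in((157,176),(300,192),(318,243),(360,166))]
cv2.imwrite("pics/fin4.png",cv2.vconcat([cv2.hconcat(L[:2]),cv2.hconcat(L[2:])]))
E
```

```text
top tipbox c=(389.2,301.2) size 78.5x109.9 ang 65.6
top block c=(645.2,156.5) size 72.7x72.5 ang 46.1
top rack c=(537.7,261.5) size 54.3x44.7 ang 89.4
top flask c=(739.3,9.5) size 61.7x62.5 ang 89.3
scene tipbox c=(413.4,303.7) size 77.0x147.0 ang 66.2
scene block c=(648.9,158.9) size 52.0x53.1 ang 46.4
scene rack c=(538.2,261.2) size 60.5x46.1 ang 87.4
scene flask c=(714.9,9.4) size 62.8x101.8 ang 88.3
```

View pics/fin4.png

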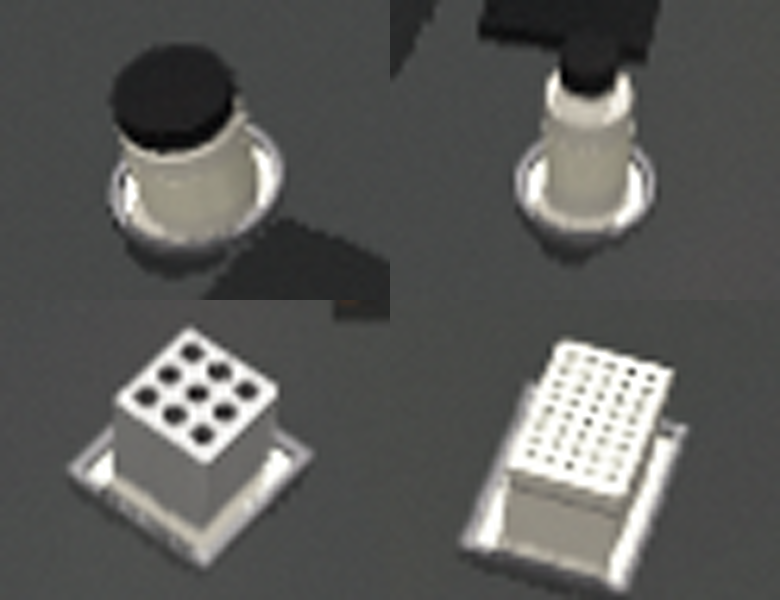

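All four stand flat inside their lips with floor visible around them, and the rack and flask readings match the first ones. Handing in.

Emit:
{"fn": "step_arm", "kwargs": {
  "deltas": [
    {"translation": [0, 0, 0], "rot": [0, 0, 0]},
    {"translation": [0, 0, 0], "rot": [0, 0, 0]}
  ]
}}

```text
clock: 31.2
eef_pos: [664.4, -377.5, 370.9]
tcp_rot: [3.141, -0.0, 0.811]
contact_force: [-0.3, 0.0, 0.3]
opening: 0.997
```

```bash
python3 -c "
from rig import ticket; print(ticket.sign_off())"
```

```text
the job is handed in; nothing more can be done
None
```

I loaded all four nests in the order asked: jar, bottle, white tip box, metal block. The job was handed in at about 31 s, with the gripper open and clear of everything. Forces during set-down were about 8 N or less at each reading.

**Final check:** The last pictures show each piece upright inside its lip with nest floor visible around it. The scene view put the block at (649, 159) mm, within about 2 mm of its nest centre. The rack and flask readings are the same as at the start to within 0.1 mm.

**Checks that failed:** Three of the last numeric fits were no use, because the white tops merged with the white nest floors: the tip box in both views and the block from the top. I judged the tip box, jar and bottle by eye from close crops of the scene camera, where they look flat and inside the lip.

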